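# Tip the coin tube out of the tall tin into the drawer

## Robot

A 7-joint arm with a two-finger parallel gripper is mounted at the origin on the work surface. World frame = base frame: x ahead of the robot, y to its left, z up, the work surface at z = 0. Lengths are in mm, angles in rad, forces in N, time in s.
With the tool pointing down it reaches from about 425 to 925 mm from the base axis. Payload 6.8 kg.
Tool frame: the origin (TCP) lies at the very end of the fingers, on their centre line; the grasp point (between the pads) lies 19 mm behind it; z points along the fingers, y is the line along which they close (so a half turn about z gives the same grasp; the last joint's range is limited). The gripper opens to 88 mm and grips with 3 to 60 N. Pads are 20 mm wide; open, the fingers measure 115 mm over their backs; the gripper's body (75 mm by 178 mm) begins 61 mm behind the grasp point.
Start: joints at [1.074, 0.477, 0.022, 1.555, -0.011, 1.109, -0.083], TCP at [255.888, -624.635, 222.664] pointing down, gripper open.
Joint ranges: [-2.96, 2.96], [-0.34, 2.1], [-1.41, 1.46], [0.24, 2.44], [-1.37, 4.51], [0.17, 1.92], [-2.96, 2.96]. Speed limits (rad/s): [2.39, 2.39, 3.14, 3.14, 3.14, 3.14, 3.14].

## Interface

Orientations are given as a unit quaternion [x, y, z, w].
In Python, from workcell import arm, cams, job gives the robot as it stands. The module is installed in compiled form; this text tells all that it offers.
- The arm moves only by the tool drive_tool, never from a script. Its arguments are lists of equal length, an entry for each row: "claw": the opening, from -1 (shut) to 1 (fully open); "offset": the shift along the tool's x, y, z in mm, a list of three; "delta_rot": the turn, a rotation vector about the tool's x, y, z in rad, a list of three. A call has 1 to 20 rows; each row shifts and turns the commanded pose from where the row before left it, along the tool's axes as they then stand; what a row does not reach is not made up. A row lasts 1/10 s, in which the tool goes at most 50 mm and 8.59 degrees, less where a joint would pass 70% of its speed; a pose out of reach is approached as far as the arm can. A call is refused whole if a number of a shift passes 50 or a number of a turn 0.15, either way. A call with a gripper value outside its range is refused whole. The fingers move at their own pace and stop on an object; the grip force is fixed at half the most. Time passes only in rows, so rows that do not move let the fingers close. It gives the time, the measured TCP pose, the force, the opening and the grip force at its end, in the units of the state.
- arm.get_state(): the state, without advancing time (a new reading comes with each control period).
- cams.snapshot(name): name is "scene" or "side" or "wrist"; returns a dict with "image" (480x640x3 uint8, red, green, blue), "intrinsics" (3x3 intrinsics, pixels), "rvec" (rotation vector, rad) and "tvec" (3), from world to camera coordinates, as OpenCV has them; the wrist camera has in their place "hand_eye" (4x4, takes a point from camera to tool coordinates, whose origin is the TCP and whose axes are the flange's). Camera axes: x right, y down, z forward; pixel columns grow to the right and rows downward; lengths in mm; the calibration is good to about 2 mm. A picture is of the moment at which its call begins: read the wrist's pose just before it. There is no depth.
- job.finish_job(): hands the job in; it is judged then, once.
The state is a dict: "time": time; "joints": joint angles; "qvel": joint speeds; "joint_torque": joint torques, N m; "eef_pos": TCP position; "tcp_rot": TCP orientation; "contact_force": force on the tool from outside, world axes, zero at the start; "torque": the same for the moment, N m; "width": opening from 0.0 (shut) to 1.0 (fully open); "grip_force": force on a finger pad.
Only numpy, scipy, OpenCV 4.12 (cv2) and the standard library are available. Lean on these libraries where they do the work, as an engineer would, in place of code of your own. Each camera call takes 0.05 s, during which the arm holds its last target. There are 200 camera calls.

## Task

Take the tall square tin out of its leaning rack and tip it mouth-down close over the open drawer until the coin tube at its bottom slides out into the drawer, without dropping it from a height or onto the shelf. Put the empty tin back in the rack the way it stood, push the drawer fully shut and leave the other things where they are.

Things in the scene. Friction and masses are not known exactly. Their poses are not given: they have to be found in the camera images.
- tin: Loose square tin, 40 x 40 x 140 mm, 3 mm walls and bottom, bore 34 mm, bare metal with a red band; about 0.16 kg. Origin: centre of its closed bottom; +z along its length to the open mouth. Starts in the rack, bottom on the cradle floor, leaning 30 degrees from vertical towards the rack's +x, its y axis level. Its top 60 mm stand free; grip there across the sides facing the rack's +y and -y.
- tin_mouth (a point): Centre of the tin's open mouth, 140 mm from its bottom; moves with the tin. A tool pitched 45 degrees away along the lean when it grips, then 45 to 55 degrees the other way, brings the mouth 30 to 40 degrees below level.
- coins: Coin tube at the bottom of the tin: loose square bar of clear smooth plastic full of coins, blue cap, 26 x 26 x 46 mm, about 0.14 kg. Origin: centre of its bottom face; +z along its length towards the cap. It starts 90 mm below the mouth, too deep to grip. It slides once the mouth points some 10 to 17 degrees below level.
- coins_mid (a point): Centre of the coin tube.
- rack: Fixed wooden rack block, base 130 x 90 mm, 93 mm high; one open cradle leaning 30 degrees from vertical towards the rack's +x, inside 47 mm along the lean by 46 mm across (y). Up the tin from the cradle floor its walls reach: lower (+x, the tin rests on it) 75 mm, sides (8 mm thick) 50 mm, upper (-x) 30 mm. Origin: centre of the underside, z up.
- rack_seat (a point): Point on the cradle floor where the centre of the tin's bottom rests, 32 mm above the shelf; axes as the rack's (upright, not leaning).
- cab: Fixed low dark wooden cabinet, 240 mm deep (x), 220 mm wide (y), 95 mm high, front face towards its own -x (the robot's side), one drawer. Origin: centre of the underside.
- cab_drawer0 (a joint): Drawer opening in m: 0 fully shut, about 0.14 as it starts, slides out to the cabinet's -x; at most 0.165. It slides with about 1 N of friction and stays where it is left.
- drawer_floor (a point): Centre of the drawer's inner floor, moves with the drawer, axes as the cabinet's. The inside is 195 mm in x, 178 mm in y; the floor is 22 mm above the shelf, the side walls rise 51 mm above it, the front panel 60 mm. The cabinet covers the part that is not pulled out.
- drawer_front (a point): Middle of the top of the drawer's front panel, on its outer face, 118 mm towards the cabinet's -x from the inner floor's centre; the panel is 15 mm thick, 214 mm wide and 68 mm high.
- cab_drawer0_handle (a point): Middle of the drawer's brass bar handle: 11 mm thick bar, 110 mm long along y, 35 mm out from the front panel and 57 mm above the shelf; it may be pushed.
- bottle: Amber glass coin bottle, loose bystander, 64 mm diameter, 150 mm high, brass cap; origin at the centre of its underside. Leave it alone.
- magnifier: Brass magnifier lying flat, loose bystander, lens ring 76 mm diameter, 10 mm thick, dark wooden handle 75 mm to its own +x; origin under the lens centre. Leave it alone.
- weight_a: Black iron knobbed coin weight, loose bystander, 44 mm diameter, 47 mm high; origin at the centre of its underside. Leave it alone.
- weight_b: Smaller black iron knobbed coin weight, loose bystander, 35 mm diameter, 38 mm high; origin at the centre of its underside. Leave it alone.
Not all that is in view belongs to the job. There is more than one size of the tin; the one meant has the size given above.

How it is judged (in metres and radians):
On the way:
1. the coin tube lies in the drawer, out of the tin (x of coins_mid in the frame of drawer_floor between -0.098 and 0.098 m and y of coins_mid in the frame of drawer_floor between -0.09 and 0.09 m and z of coins_mid in the frame of drawer_floor between 0.003 and 0.035 m and distance between coins_mid and tin above 0.12 m and contact force between coins and tin below 0.01 N), for 0.2 s.
At the end, for the whole second after the job is handed in: The coin tube is at rest inside the drawer, the drawer is shut to within 6 mm, and the empty tin is at rest in the rack's cradle, mouth up, its bottom within 12 mm of where it began on the cradle floor and its lean within about 6 degrees of the first 30 (x of coins_mid in the frame of drawer_floor between -0.098 and 0.098 m and y of coins_mid in the frame of drawer_floor between -0.09 and 0.09 m and z of coins_mid in the frame of drawer_floor between 0.003 and 0.035 m and value of joint cab_drawer0 below 0.006 m and distance between tin and rack_seat below 0.012 m and angle between tin's own z axis and vertical between 0.42 and 0.63 rad and linear speed of each of tin, coins below 0.02 m/s); the robot touches nothing.
It fails at once if the coin tube touches the shelf (contact force between coins and table above 0.2 N).
It fails at once if the coin tube is dropped or flung (moves faster than 1.8 m/s) (linear speed of coins above 1.8 m/s).
It fails at once if the bottle, the magnifier or a weight is moved more than 20 mm or knocked over (distance of any of bottle, magnifier, weight_a, weight_b from where it was at the start of the episode above 0.02 m or angle between any of bottle, magnifier, weight_a, weight_b's own z axis and vertical above 0.4 rad).
It also fails if it takes over 59 s, if anything falls off the work surface, if the arm or the gripper's body presses on something with over 40 N, if the wrist force passes 120 N, or if a joint passes its speed limit or range.

## Working session

There is one attempt and no reset: what is moved stays moved. The work goes in short steps, Python scripts to look and compute and a tool call to move; the robot and the scene stay as the last step left them, time stands still between calls to the robot, and variables do not carry over. Pictures are saved under pics/ and viewed, at most 10 in all, crops included, and the job is handed in when it is done.

Besides the shell and the picture viewer there is one more tool, called after ">>>" as name(argument=value, ...) on one line, values as JSON. drive_tool: Moves the arm, as the interface text tells. Its arguments: {"type":"object","properties":{"claw":{"type":"array","items":{"type":"number"}},"offset":{"type":"array","items":{"type":"array","items":{"type":"number"}}},"delta_rot":{"type":"array","items":{"type":"array","items":{"type":"number"}}}},"required":["claw","offset","delta_rot"]}

```bash
mkdir -p pics; cat > h.py <<'E'
import numpy as np,cv2
from scipy.spatial.transform import Rotation as R
def snap(n,f=None):
    from workcell import cams
    s=cams.snapshot(n)
    if f: cv2.imwrite(f,s['image'][:,:,::-1])
    return s
def cam(s):
    Rm=cv2.Rodrigues(np.array(s['rvec'],float))[0]; t=np.array(s['tvec'],float).ravel()
    return np.array(s['intrinsics']),Rm,t
def ray(s,px):
    K,Rm,t=cam(s); return -Rm.T@t, Rm.T@np.linalg.inv(K)@np.array([px[0],px[1],1.])
def onz(s,px,z):
    c,d=ray(s,px); return c+d*(z-c[2])/d[2]
def tri(s1,p1,s2,p2):
    a,d=ray(s1,p1);b,e=ray(s2,p2)
    k=np.linalg.lstsq(np.array([d,-e]).T,b-a,rcond=None)[0]
    return (a+d*k[0]+b+e*k[1])/2, np.linalg.norm(a+d*k[0]-b-e*k[1])
def proj(s,P):
    K,Rm,t=cam(s); q=K@(Rm@np.array(P,float)+t); return q[:2]/q[2]
E
python3 - <<'E'
from h import *
import pickle
a=snap('scene','pics/scene.png');b=snap('side','pics/side.png')
pickle.dump((a,b),open('s0.pkl','wb'))
for s in(a,b): print(ray(s,(320,240)),s['intrinsics'][0])
from workcell import arm
print(arm.get_state())
E
```

```text
(array([1038.56066282,  662.83134813,  846.9351743 ]), array([-0.43043455, -0.62562936, -0.65078838])) [556.27951454   0.         315.11862473]
(array([ 462.42923767, -725.63805417,  788.97045437]), array([ 0.1010191 ,  0.68138509, -0.72500674])) [498.0492212    0.         318.57776232]
{'time': 0.1, 'joints': array([ 1.07392234,  0.47770389,  0.02239433,  1.55628664, -0.01149861,
        1.10928004, -0.08311162]), 'qvel': array([-0.00144322, -0.00189245, -0.00154474, -0.00120918, -0.00069668,
       -0.00019937,  0.00120205]), 'joint_torque': array([ 4.60076684e-03, -5.84089673e+01,  1.53996203e+00, -2.73312986e+01,
       -5.42365259e-02,  1.31541651e-02,  3.95779000e-05]), 'eef_pos': array([ 255.63252265, -624.17649831,  221.8168648 ]), 'tcp_rot': array([ 9.81169468e-01,  1.93147287e-01, -2.15688593e-04, -7.43916062e-04]), 'contact_force': array([0.4490696 , 0.27284542, 1.06094078]), 'torque': array([0.03644444, 0.03325383, 0.00060029]), 'grip_force': 0.0, 'width': 1.0003678500316764}
```

View pics/scene.png

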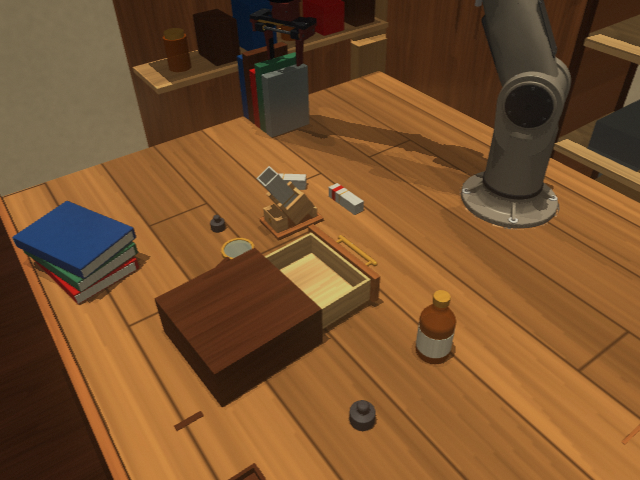

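View pics/side.png

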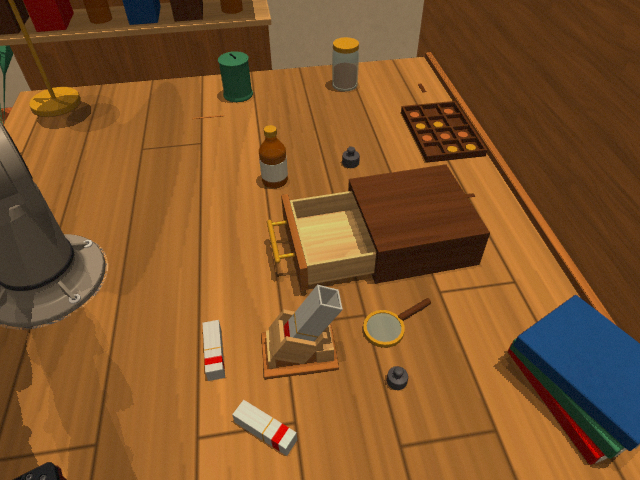

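Candidates for the tin are the grey tin with a red band leaning in the rack (side ~(315,315), scene ~(282,188)) and two white tins with red bands lying on the table (side (213,349) and (265,427)). I choose the one in the rack. Next is one close crop to check it and read its corners.

```bash
python3 - <<'E'
from h import *
a=cv2.imread('pics/scene.png');b=cv2.imread('pics/side.png')
c=cv2.resize(b[280:380,255:350],None,fx=4.2,fy=4.2,interpolation=cv2.INTER_CUBIC)
d=cv2.resize(a[160:240,255:330],None,fx=5.25,fy=5.25,interpolation=cv2.INTER_CUBIC)
print(c.shape,d.shape)
cv2.imwrite('pics/crop.png',np.hstack([c,d]))
E
```

```text
(420, 399, 3) (420, 394, 3)
```

View pics/crop.png

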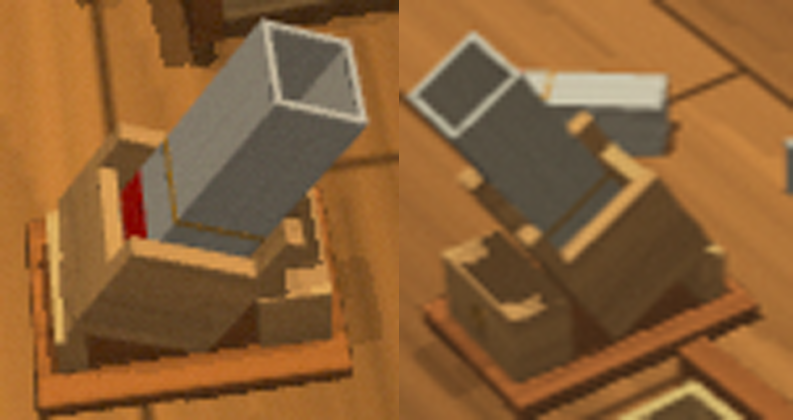

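```bash
python3 - <<'E'
from h import *
import pickle
a,b=pickle.load(open('s0.pkl','rb'))
S=[(255+x/4.2,280+y/4.2) for x,y in[(265,20),(350,42),(365,120),(275,103)]]
C=[(255+x/5.25,160+y/5.25) for x,y in[(123,75),(58,137),(10,95),(75,33)]]
P=[]
for p,q in zip(S,C):
    X,e=tri(b,p,a,q);P.append(X);print(X.round(1),round(e,1))
P=np.array(P);c=P.mean(0);print('mouth',c,'sides',np.linalg.norm(P-np.roll(P,1,0),axis=1))
u=(P[1]-P[0]+P[2]-P[3]);v=(P[0]-P[3]+P[1]-P[2]);u/=np.linalg.norm(u);v/=np.linalg.norm(v)
print('u',u,'v',v,'n',np.cross(u,v),'yaw',np.degrees(np.arctan2(v[1],v[0]))-90,np.degrees(np.arctan2(u[1],u[0])))
# rack base front edge
for x,y in[(42,410),(350,372),(38,380),(345,350)]: print('base',onz(b,(255+x/4.2,280+y/4.2),0 if y in(410,372) else 8))
print('handle',tri(b,(272,221),a,(373,262)),tri(b,(281,271),a,(340,238)))
print('handle z57 side',onz(b,(272,221),57),onz(b,(281,271),57))
for n,p in dict(cabFL=(350,181),cabFR=(374,244),cabBL=(449,169),cabBR=(485,236)).items(): print(n,onz(b,p,95))
for n,p in dict(cabL=(257,251),cabFR=(321,315),cabB=(159,297),x=(226,365)).items(): print('sc',n,onz(a,p,95))
for n,p,z in (('bottle cap',(270,131),150),('mag',(384,328),10),('wa',(351,150),47),('wb',(397,370),38)): print(n,onz(b,p,z))
print('bottle sc',onz(a,(441,297),150))
print('frontpanel top side',onz(b,(285,198),76),onz(b,(301,287),76))
E
```

```text
[ 530.8 -232.5  161.4] 1.5
[ 563.6 -233.9  142.8] 1.7
[ 563.3 -272.1  143.4] 0.4
[ 529.2 -272.   161.5] 0.3
mouth [ 546.74143886 -252.6324885   152.27660734] sides [39.50980138 37.82941278 38.17090994 38.61141743]
u [ 0.8761056  -0.02003939 -0.48170261] v [ 0.02324288  0.9996826  -0.00971981] n [ 0.4817445  -0.00268058  0.87629329] yaw -1.3319015715866982 -1.3103128929293058
base [ 427.30642898 -292.61841853    0.        ]
base [ 555.54124558 -295.93920065    0.        ]
base [ 427.1132383  -283.27330392    8.        ]
base [ 554.38050504 -290.01880494    8.        ]
handle (array([472.37822992,  29.68990231,  61.32555224]), np.float64(1.8867961426064024)) (array([473.05938646, -90.26446657,  42.34232088]), np.float64(11.862674925992847))
handle z57 side [473.25857346  33.50716266  57.        ] [ 477.96377316 -106.27643638   57.        ]
cabFL [650.76717739  90.00197583  95.        ]
cabFR [ 658.90246684 -100.73483752   95.        ]
cabBL [875.07951438  93.87222255  95.        ]
cabBR [ 874.40039743 -115.29729353   95.        ]
sc cabL [ 664.37647534 -108.34985949   95.        ]
sc cabFR [659.33805611 109.4414551   95.        ]
sc cabB [ 878.13875363 -105.67198218   95.        ]
sc x [849.37382218 106.06667374  95.        ]
bottle cap [493.44479625 226.76125015 150.        ]
mag [ 652.2967887  -233.66546066   10.        ]
wa [689.90672093 263.51759575  47.        ]
wb [ 646.64470514 -334.82053696   38.        ]
bottle sc [498.11024702 237.54323218 150.        ]
frontpanel top side [506.96675538  79.91900647  76.        ] [ 509.48463559 -165.87444215   76.        ]
```

The mouth centre is at (547,-253,152) mm against an expected height of 153. Its side lengths come out at 38-39.5 mm (true 40) and its lean at 29°, so this is the 40 mm tin. The rack is yawed about -1.3°. Next I write a helper that turns a target pose into rows.

```bash
cat >> h.py <<'E'
def tool(yaw,pitch): # pitch>0: tool z tips to yaw direction from down (deg)
    return R.from_euler('z',yaw,degrees=True)*R.from_matrix(np.diag([1.,-1,-1]))*R.from_euler('y',pitch,degrees=True)
def grasp2tcp(g,Rt): return np.array(g)+Rt.apply([0,0,19])
def plan(p0,R0,p1,R1,n):
    w=(R0.inv()*R1).as_rotvec()/n
    A=sum((R0*R.from_rotvec(k*w)).as_matrix() for k in range(n))
    d=np.linalg.solve(A,np.array(p1)-p0); print('n',n,'off',d.round(1),'rot',w.round(4)); 
def now():
    from workcell import arm
    s=arm.get_state(); return s['eef_pos'],R.from_quat(s['tcp_rot']),s
E
python3 - <<'E'
from h import *
p,r,s=now()
T=tool(-1.3,45); g=np.array([532.7,-252.3,128.0]); t=grasp2tcp(g,T)
print(t, T.as_matrix().round(2))
plan(p,r,t-T.apply([0,0,120]),T,16)
E
```

```text
[ 546.13157079 -252.60480498  114.56497116] [[ 0.71 -0.02  0.71]
 [-0.02 -1.   -0.02]
 [ 0.71  0.   -0.71]]
n 16 off [ 16.2 -20.6   7.2] rot [-0.0102  0.0484  0.0243]
```

>>> drive_tool(claw=[1, 1, 1, 1, 1, 1, 1, 1, 1, 1, 1, 1, 1, 1, 1, 1, 1, 1], offset=[[16.2, -20.6, 7.2], [16.2, -20.6, 7.2], [16.2, -20.6, 7.2], [16.2, -20.6, 7.2], [16.2, -20.6, 7.2], [16.2, -20.6, 7.2], [16.2, -20.6, 7.2], [16.2, -20.6, 7.2], [16.2, -20.6, 7.2], [16.2, -20.6, 7.2], [16.2, -20.6, 7.2], [16.2, -20.6, 7.2], [16.2, -20.6, 7.2], [16.2, -20.6, 7.2], [16.2, -20.6, 7.2], [16.2, -20.6, 7.2], [0, 0, 0], [0, 0, 0]], delta_rot=[[-0.0102, 0.0484, 0.0243], [-0.0102, 0.0484, 0.0243], [-0.0102, 0.0484, 0.0243], [-0.0102, 0.0484, 0.0243], [-0.0102, 0.0484, 0.0243], [-0.0102, 0.0484, 0.0243], [-0.0102, 0.0484, 0.0243], [-0.0102, 0.0484, 0.0243], [-0.0102, 0.0484, 0.0243], [-0.0102, 0.0484, 0.0243], [-0.0102, 0.0484, 0.0243], [-0.0102, 0.0484, 0.0243], [-0.0102, 0.0484, 0.0243], [-0.0102, 0.0484, 0.0243], [-0.0102, 0.0484, 0.0243], [-0.0102, 0.0484, 0.0243], [0, 0, 0], [0, 0, 0]])

```text
time: 1.9
eef_pos: [444.4, -271.1, 186.6]
tcp_rot: [0.934, 0.001, 0.357, 0.002]
contact_force: [-0.0, -0.9, -0.9]
width: 0.997
grip_force: 0.0
```

```bash
python3 - <<'E'
from h import *
p,r,s=now()
print(p,s['joints'].round(2),s['time'])
T=tool(-1.3,45); g=np.array([532.7,-252.3,128.0]); t=grasp2tcp(g,T)
print('err tool',r.inv().apply(t-T.apply([0,0,120])-p),(r.inv()*T).as_rotvec())
plan(p,r,t-T.apply([0,0,10]),T,10)
w=snap('wrist','pics/w1.png'); print(w['hand_eye'],w['intrinsics'])
he=np.array(w['hand_eye'])
# predicted mouth corners in the wrist view
n=np.array([.5,-.011,.866]);u=np.array([.866,-.02,-.5]);v=np.array([.023,1,0]);m=np.array([546.7,-252.6,152.3])
for a,b in((-20,20),(20,20),(20,-20),(-20,-20)):
    q=r.inv().apply(m+a*u+b*v-p); c=he[:3,:3].T@(q-he[:3,3]); x=np.array(w['intrinsics'])@c; print((x[:2]/x[2]).round())
E
```

```text
[ 444.42397882 -271.07651145  186.56848294] [ 1.56  0.24 -0.92  2.35 -1.34  0.27  0.39] 1.9
err tool [ 21.22141248 -20.32279544   1.60919784] [-0.01195658  0.05505443  0.0203684 ]
n 10 off [ 2.4 -2.  11.2] rot [-0.0012  0.0055  0.002 ]
[[ 1.70495922e-04 -9.53010771e-01 -3.02936365e-01  8.42672971e+01]
 [ 9.99999425e-01  4.83210970e-04 -9.57327903e-04  8.88908171e-01]
 [ 1.05872598e-03 -3.02936028e-01  9.53010305e-01 -1.62256917e+02]
 [ 0.00000000e+00  0.00000000e+00  0.00000000e+00  1.00000000e+00]] [[380.35389842   0.         323.2055527 ]
 [  0.         380.35389842 238.99451524]
 [  0.           0.           1.        ]]
[260. 180.]
[268. 154.]
[325. 155.]
[324. 181.]
```

View pics/w1.png

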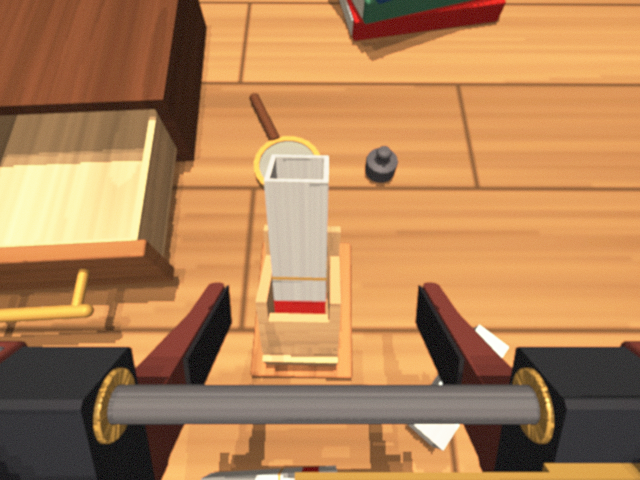

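The wrist view shows the rack tin with its mouth corners near (265,181), (275,155), (328,155) and (327,181), about 4 px (~3 mm) right of the prediction. I shift y to -255 and advance partway. The retracted pose was at the edge of reach.

```bash
python3 - <<'E'
from h import *
p,r,s=now()
T=tool(-1.3,45); g=np.array([532.7,-254.8,128.0]); t=grasp2tcp(g,T)
plan(p,r,t-T.apply([0,0,70]),T,8)
E
```

```text
n 8 off [ 2.8 -2.3  6.5] rot [-0.0014  0.0069  0.0026]
```

>>> drive_tool(claw=[1, 1, 1, 1, 1, 1, 1, 1, 1, 1], offset=[[2.8, -2.3, 6.5], [2.8, -2.3, 6.5], [2.8, -2.3, 6.5], [2.8, -2.3, 6.5], [2.8, -2.3, 6.5], [2.8, -2.3, 6.5], [2.8, -2.3, 6.5], [2.8, -2.3, 6.5], [0, 0, 0], [0, 0, 0]], delta_rot=[[-0.0014, 0.0069, 0.0026], [-0.0014, 0.0069, 0.0026], [-0.0014, 0.0069, 0.0026], [-0.0014, 0.0069, 0.0026], [-0.0014, 0.0069, 0.0026], [-0.0014, 0.0069, 0.0026], [-0.0014, 0.0069, 0.0026], [-0.0014, 0.0069, 0.0026], [0, 0, 0], [0, 0, 0]])

```text
time: 2.95
eef_pos: [492.0, -262.9, 187.6]
tcp_rot: [0.929, -0.004, 0.369, -0.01]
contact_force: [-0.6, -0.6, -0.1]
width: 0.997
grip_force: 0.0
```

```bash
python3 - <<'E'
from h import *
p,r,s=now()
print(s['joints'].round(2))
T=tool(-1.3,45); g=np.array([532.7,-254.8,128.0]); t=grasp2tcp(g,T)
print(r.as_matrix()[:,2],r.as_matrix()[:,1])
plan(p,r,t,T,8)
E
```

```text
[ 1.52  0.33 -0.99  2.3  -1.37  0.17  0.37]
[ 0.68670801  0.01491493 -0.72678033] [-1.43526933e-05 -9.99789213e-01 -2.05311620e-02]
n 8 off [-1.5 -0.9 11.3] rot [-0.0038  0.0036  0.0002]
```

>>> drive_tool(claw=[1, 1, 1, 1, 1, 1, 1, 1, 1, 1], offset=[[-1.5, -0.9, 11.3], [-1.5, -0.9, 11.3], [-1.5, -0.9, 11.3], [-1.5, -0.9, 11.3], [-1.5, -0.9, 11.3], [-1.5, -0.9, 11.3], [-1.5, -0.9, 11.3], [-1.5, -0.9, 11.3], [0, 0, 0], [0, 0, 0]], delta_rot=[[-0.0038, 0.0036, 0.0002], [-0.0038, 0.0036, 0.0002], [-0.0038, 0.0036, 0.0002], [-0.0038, 0.0036, 0.0002], [-0.0038, 0.0036, 0.0002], [-0.0038, 0.0036, 0.0002], [-0.0038, 0.0036, 0.0002], [-0.0038, 0.0036, 0.0002], [0, 0, 0], [0, 0, 0]])

```text
time: 3.95
eef_pos: [538.6, -278.0, 156.3]
tcp_rot: [0.935, 0.0, 0.355, -0.022]
contact_force: [-0.1, 0.1, 0.3]
width: 1.0
grip_force: 0.0
```

```bash
python3 - <<'E'
from h import *
p,r,s=now()
print(s['joints'].round(2))
T=tool(-1.3,45); g=np.array([532.7,-254.8,128.0]); t=grasp2tcp(g,T)
print(r.as_matrix()[:,2],r.as_matrix()[:,1])
plan(p,r,t,T,1)
w=snap('wrist','pics/w2.png')
E
```

```text
[ 1.23  0.4  -0.73  2.21 -1.37  0.17  0.36]
[ 0.6635172   0.04115304 -0.74702835] [ 0.01581712 -0.99903448 -0.0409869 ]
n 1 off [-22.4 -21.1  37.1] rot [-0.0563  0.0599 -0.0001]
```

View pics/w2.png

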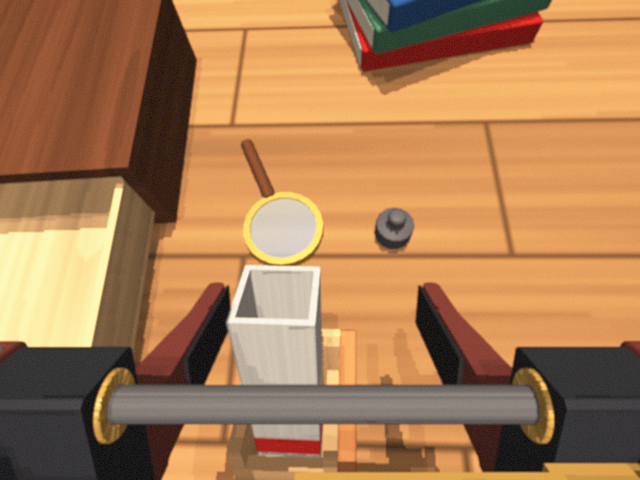

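```bash
cat > kin.py <<'E'
import numpy as np, itertools
from scipy.spatial.transform import Rotation as R
from scipy.optimize import least_squares
def fk(q,sg,x):
    d1,d3,d5,d7,o1,o7,e3,e5,e7=x
    r=R.identity();p=np.array([0,0,d1])
    r=R.from_euler('z',sg[0]*q[0]+o1)*R.from_euler('y',q[1])
    r=r*R.from_euler('z',sg[1]*q[2]); p=p+r.apply([e3,0,d3])
    r=r*R.from_euler('y',q[3]); r=r*R.from_euler('z',sg[2]*q[4]); p=p+r.apply([e5,0,d5])
    r=r*R.from_euler('y',q[5])*R.from_euler('z',sg[3]*q[6]+o7); p=p+r.apply([e7*0,0,d7])
    return p,r
E
cat > fit.py <<'E'
from kin import *
from h import now
p,r,s=now()
D=[([1.07392,.4777,.02239,1.55629,-.0115,1.10928,-.08311],(255.63,-624.18,221.8),(.98117,.19315,-.0002,-.0007)),
([1.56,.24,-.92,2.35,-1.34,.27,.39],(444.4,-271.1,186.6),(.934,.001,.357,.002)),
([1.52,.33,-.99,2.3,-1.37,.17,.37],(492,-262.9,187.6),(.929,-.004,.369,-.01)),
(s['joints'],p,s['tcp_rot'])]
best=None
for sg in itertools.product([1,-1],repeat=4):
  for o7 in(0,np.pi):
    def f(x):
        out=[]
        for q,P,Q in D:
            a,b=fk(q,sg,x); out+=list((a-P)/3)+list((b.inv()*R.from_quat(Q)).as_rotvec()*150)
        return np.array(out+list(np.array([x[6],x[7]])/30))
    for o1 in(-2.25,-.1,.9):
        k=least_squares(f,[350,400,400,250,o1,o7,0,0,0])
        if best is None or k.cost<best[0]: best=(k.cost,sg,k.x); res=f(k.x)
print(best[0],best[1],best[2].round(3)); print(res.round(1))
import pickle; pickle.dump(best,open('kin.pkl','wb'))
E
python3 fit.py
```

```text
79.89521701345798 (-1, -1, -1, -1) [ 2.33809e+02  5.46096e+02  4.70130e+02  2.80784e+02 -5.80000e-02
  1.52000e+00  5.55900e+00  3.92600e+00  0.00000e+00]
[ 7.1  3.1  0.  -0.  -0.  -1.1  1.1 -0.  -0.3  5.2 -0.2  0.2 -0.6 -0.8
 -0.1  5.8 -0.2 -0.2 -0.6  0.7  0.3  5.8 -0.2  1.1  0.2  0.1]
```

```bash
cat > kin.py <<'E'
import numpy as np, itertools
from scipy.spatial.transform import Rotation as R
from scipy.optimize import least_squares
def fk(q,x):
    d1,d3,d5,d7,o1,o7,e3,e5,f3,f5,o3,o5,e6,f6=x
    r=R.from_euler('z',-q[0]+o1)*R.from_euler('y',q[1]);p=np.array([0,0,d1])
    r=r*R.from_euler('z',-q[2]+o3); p=p+r.apply([e3,f3,d3])
    r=r*R.from_euler('y',q[3])*R.from_euler('z',-q[4]+o5); p=p+r.apply([e5,f5,d5])
    r=r*R.from_euler('y',q[5]); p=p+r.apply([e6,f6,0]); r=r*R.from_euler('z',-q[6]+o7); p=p+r.apply([0,0,d7])
    return p,r
E
cat > fit.py <<'E'
from kin import *
from h import now
import pickle
p,r,s=now()
D=[([1.07392,.4777,.02239,1.55629,-.0115,1.10928,-.08311],(255.63,-624.18,221.8),(.98117,.19315,-.0002,-.0007)),
([1.56,.24,-.92,2.35,-1.34,.27,.39],(444.4,-271.1,186.6),(.934,.001,.357,.002)),
([1.52,.33,-.99,2.3,-1.37,.17,.37],(492,-262.9,187.6),(.929,-.004,.369,-.01)),
(s['joints'],p,s['tcp_rot'])]
def go(mask):
    m=np.array(mask,bool);x0=np.array([234,546,470,280,-.05,1.57]+[0]*8,float)
    def ex(y): x=x0.copy();x[m]=y;return x
    def f(y):
        x=ex(y);out=[]
        for q,P,Q in D:
            a,b=fk(q,x); out+=list((a-P)/3)+list((b.inv()*R.from_quat(Q)).as_rotvec()*150)
        return np.array(out+list(np.array(x[6:10])/100)+list(x[12:]/100))
    k=least_squares(f,x0[m]);x=ex(k.x); print(k.cost.round(1),x.round(3)); print(f(k.x)[:24].round(1)); return x
go([1]*6+[0]*4+[1,1]+[0,0]); go([1]*10+[0,0]+[0,0]); go([1]*6+[1]*4+[0,0]+[1,1]);x=go([1]*14)
pickle.dump(x,open('kin.pkl','wb'))
E
python3 fit.py
```

```text
57.0 [ 2.18890e+02  5.60505e+02  4.68369e+02  2.88412e+02 -9.60000e-02
  1.56600e+00  0.00000e+00  0.00000e+00  0.00000e+00  0.00000e+00
  5.00000e-02 -4.70000e-02  0.00000e+00  0.00000e+00]
[ 5.1  1.5 -0.9  0.2  2.8 -3.8  0.7  1.1 -0.7  3.5 -0.3  1.3 -0.8 -0.6
  0.4  4.3 -1.5  1.  -0.1  0.6  1.2  3.9 -2.   1.6]
2.3 [ 2.54537e+02  5.65240e+02  4.79468e+02  3.07084e+02 -4.00000e-03
  1.56400e+00 -8.19000e+00  1.98100e+01 -5.36730e+01 -6.13700e+00
  0.00000e+00  0.00000e+00  0.00000e+00  0.00000e+00]
[ 0.  -0.   0.  -0.   0.   0.5  0.   0.1  0.2 -0.2 -0.4 -0.3 -0.4 -1.
 -0.4  0.2 -0.1 -0.8  0.3  0.9  0.3  0.4 -0.   0.6]
2.2 [ 2.57624e+02  5.64755e+02  4.76545e+02  3.11678e+02 -4.00000e-03
  1.56400e+00 -8.21800e+00  1.90950e+01 -5.17850e+01 -4.03200e+00
  0.00000e+00  0.00000e+00 -2.57300e+00 -4.03200e+00]
[ 0.  -0.   0.  -0.   0.   0.5  0.1  0.2  0.2 -0.2 -0.4 -0.3 -0.4 -1.1
 -0.4  0.2 -0.1 -0.8  0.3  0.9  0.3  0.4 -0.   0.6]
2.1 [ 2.55288e+02  5.64232e+02  4.74831e+02  3.10276e+02 -9.00000e-03
  1.56700e+00 -6.03000e+00  1.71110e+01 -4.99150e+01 -4.09300e+00
  5.00000e-03 -5.00000e-03 -1.54000e+00 -4.08800e+00]
[ 0.  -0.   0.   0.   0.3  0.2  0.1  0.2  0.1 -0.2 -0.4 -0.2 -0.4 -1.1
 -0.4  0.2 -0.2 -0.7  0.3  0.9  0.3  0.3 -0.2  0.7]
```

```bash
sed -i 's/^go(\[1\]\*6+\[0\].*$/x=go([1]*10+[0]*4)/' fit.py; python3 fit.py >/dev/null
cat > ik.py <<'E'
from kin import *
from h import tool,grasp2tcp
import pickle
X=pickle.load(open('kin.pkl','rb'))
lo=np.array([-2.96,-.34,-1.41,.24,-1.37,.17,-2.96]);hi=np.array([2.96,2.1,1.46,2.44,4.51,1.92,2.96])
def ik(p,T,q0,reg=0):
    def f(q):
        a,b=fk(q,X); return np.r_[(a-p)/10,(b.inv()*T).as_rotvec()*20,reg*(q-q0)]
    k=least_squares(f,np.clip(q0,lo+.001,hi-.001),bounds=(lo,hi)); return k.x,np.abs(f(k.x)[:6]).max()
def sols(p,T,n=60,seed=0):
    g=np.random.default_rng(seed);out=[]
    for i in range(n):
        q,e=ik(p,T,lo+(hi-lo)*g.random(7))
        if e<.05: out.append(q)
    return np.array(out)
E
cat > a.py <<'E'
from ik import *
def marg(q): return np.minimum(q-lo,hi-q).min()
for name,g,ps in(('grasp',(532.7,-254.8,128),(45,35,25,15,0)),('pour',(565,-15,90),(-45,-55,-65,-75))):
  for P in ps:
    for fl in(0,180):
      T=tool(-1.3 if name=='grasp' else 0,P)*R.from_euler('z',fl,degrees=True); S=sols(grasp2tcp(g,T),T,25)
      if len(S):
        S=S[np.argsort([-marg(q) for q in S])]
        print(name,P,fl,len(S),round(marg(S[0]),2),S[0].round(2), 'j5 range',S[:,4].min().round(2),S[:,4].max().round(2))
      else: print(name,P,fl,'none')
E
time python3 a.py
```

```text
grasp 45 0 10 0.11 [-0.16  0.67  0.94  2.33  4.23  0.95  0.75] j5 range 2.57 4.23
grasp 45 180 11 0.12 [-0.23  0.77  1.07  2.32  4.23  1.07 -2.45] j5 range 2.08 4.23
grasp 35 0 10 0.05 [ 1.48  0.7  -1.36  2.26  1.51  0.46 -2.55] j5 range 1.51 4.5
grasp 35 180 11 0.17 [ 1.4   0.61 -1.24  2.26  1.51  0.35  0.57] j5 range 1.51 4.44
grasp 25 0 13 0.27 [ 0.09  0.44  0.46  2.11 -1.06  0.44 -0.18] j5 range -1.2 1.16
grasp 25 180 12 0.24 [ 1.22  0.51 -1.03  2.13  0.83  0.41  1.17] j5 range -0.98 1.13
grasp 15 0 13 0.42 [-0.04  0.49  0.59  2.01 -0.72  0.59 -0.55] j5 range -0.95 1.0
grasp 15 180 13 0.42 [ 1.07  0.5  -0.89  2.02  0.57  0.6   1.39] j5 range -0.77 0.84
grasp 0 0 13 0.59 [-0.06  0.57  0.56  1.85 -0.4   0.84 -0.89] j5 range -0.68 0.89
grasp 0 180 12 0.59 [-0.14  0.61  0.69  1.85 -0.5   0.87  2.35] j5 range -0.5 0.65
pour -45 0 14 0.3 [-0.19  0.89  0.23  1.44 -0.16  1.62 -1.49] j5 range -0.59 0.42
pour -45 180 14 0.3 [-0.11  0.87  0.07  1.44 -0.08  1.62  1.56] j5 range -0.57 0.4
pour -55 0 13 0.12 [-0.17  0.97  0.2   1.35 -0.14  1.8  -1.5 ] j5 range -0.48 0.34
pour -55 180 15 0.12 [-0.12  0.96  0.11  1.35 -0.1   1.8   1.58] j5 range -0.39 0.34
pour -65 0 none
pour -65 180 none
pour -75 0 none
pour -75 180 none
real	0m6.953s
user	0m7.504s
sys	0m0.052s
```

```bash
cat > b.py <<'E'
from ik import *
from h import now
def marg(q): return np.minimum(q-lo,hi-q).min()
p,r,s=now();q=s['joints'];print(q.round(2),fk(q,X)[0]-p)
for P in(25,28,31,34):
  T=tool(-1.3,P); S=sols(grasp2tcp((532.7,-254.8,128),T),T,60)
  S=S[np.argsort(S[:,2])]
  print(P,[ (marg(k).round(2),k.round(2).tolist()) for k in S[::max(1,len(S)//7)]])
for g in((545,-15,90),(565,-15,90),(545,-40,90),(560,-15,110)):
  for P in(-55,-58,-61):
    T=tool(0,P); S=sols(grasp2tcp(g,T),T,15); print(g,P,len(S) and max(marg(k) for k in S))
# retract pose pitch 28, 80 back, from current, smallest change
for P in(20,28):
    T=tool(-1.3,P); c=grasp2tcp((532.7,-254.8,128),T)-T.apply([0,0,80]); print('pre',P,c,ik(c,T,q,.02))
E
python3 b.py
```

```text
[ 1.23  0.4  -0.73  2.21 -1.37  0.17  0.36] [0.99651256 2.74414814 0.78821363]
25 [(np.float64(0.01), [1.44, 0.72, -1.4, 2.15, 1.16, 0.67, -2.23]), (np.float64(0.2), [1.15, 0.48, -0.94, 2.13, 0.73, 0.37, -1.89]), (np.float64(0.16), [1.07, 0.45, -0.83, 2.12, 0.59, 0.33, -1.75]), (np.float64(0.14), [1.01, 0.43, -0.75, 2.12, 0.48, 0.31, -1.65]), (np.float64(0.1), [0.8, 0.39, -0.46, 2.11, 0.04, 0.27, -1.23]), (np.float64(0.19), [0.28, 0.4, 0.21, 2.11, -0.85, 0.36, -0.37]), (np.float64(0.23), [0.17, 0.42, 0.36, 2.11, -0.98, 0.4, -0.25]), (np.float64(0.25), [0.03, 0.45, 0.55, 2.11, -1.12, 0.47, -0.12])]
28 [(np.float64(0.01), [1.45, 0.72, -1.4, 2.18, 1.24, 0.61, -2.3]), (np.float64(0.14), [1.2, 0.49, -0.98, 2.16, 0.88, 0.31, -2.02]), (np.float64(0.09), [1.11, 0.45, -0.86, 2.16, 0.71, 0.26, -1.87]), (np.float64(0.07), [1.05, 0.44, -0.78, 2.15, 0.58, 0.24, -1.75]), (np.float64(0.04), [0.93, 0.41, -0.61, 2.14, 0.24, 0.21, -1.42]), (np.float64(0.1), [0.47, 0.38, 0.0, 2.14, -0.88, 0.27, -0.32]), (np.float64(0.15), [0.34, 0.39, 0.16, 2.14, -1.04, 0.32, -0.17]), (np.float64(0.14), [0.13, 0.43, 0.
[... 1418 characters left out ...]
, -15, 90) -58 0.06984517566434945
(565, -15, 90) -61 0.02014291764514442
(545, -40, 90) -55 0.15423926468368943
(545, -40, 90) -58 0.10430157509658566
(545, -40, 90) -61 0.05530642292711674
(560, -15, 110) -55 0.10372885164471657
(560, -15, 110) -58 0.0544312243831393
(560, -15, 110) -61 0.005052538974296139
pre 20 [ 511.84214126 -254.32666897  185.32124987] (array([ 0.5132256 ,  0.24135043, -0.09124403,  2.04648311, -0.2232251 ,
        0.54394808, -0.99532419]), np.float64(0.00010830675085988188))
pre 28 [ 504.06960576 -254.15028547  181.85980316] (array([ 0.61407198,  0.21493699, -0.13896388,  2.14575665, -0.50600705,
        0.38511001, -0.67864328]), np.float64(0.00013108840490330117))
```

```bash
python3 - <<'E'
from h import *
p,r,s=now()
T=tool(-1.3,25); t=grasp2tcp((532.7,-254.8,128.0),T)
plan(p+r.apply([0,0,-40]),r,t-T.apply([0,0,75]),T,10)
E
```

```text
n 10 off [-0.7 -2.5  0.5] rot [-0.0055 -0.0289  0.001 ]
```

>>> drive_tool(claw=[1, 1, 1, 1, 1, 1, 1, 1, 1, 1, 1, 1, 1, 1, 1, 1], offset=[[0, 0, -10], [0, 0, -10], [0, 0, -10], [0, 0, -10], [-0.7, -2.5, 0.5], [-0.7, -2.5, 0.5], [-0.7, -2.5, 0.5], [-0.7, -2.5, 0.5], [-0.7, -2.5, 0.5], [-0.7, -2.5, 0.5], [-0.7, -2.5, 0.5], [-0.7, -2.5, 0.5], [-0.7, -2.5, 0.5], [-0.7, -2.5, 0.5], [0, 0, 0], [0, 0, 0]], delta_rot=[[0, 0, 0], [0, 0, 0], [0, 0, 0], [0, 0, 0], [-0.0055, -0.0289, 0.001], [-0.0055, -0.0289, 0.001], [-0.0055, -0.0289, 0.001], [-0.0055, -0.0289, 0.001], [-0.0055, -0.0289, 0.001], [-0.0055, -0.0289, 0.001], [-0.0055, -0.0289, 0.001], [-0.0055, -0.0289, 0.001], [-0.0055, -0.0289, 0.001], [-0.0055, -0.0289, 0.001], [0, 0, 0], [0, 0, 0]])

```text
time: 5.6
eef_pos: [509.3, -254.5, 179.1]
tcp_rot: [0.976, -0.011, 0.217, 0.002]
contact_force: [-0.2, 1.0, 0.3]
width: 0.996
grip_force: 0.0
```

```bash
python3 - <<'E'
from h import *
p,r,s=now()
print(s['joints'].round(2))
T=tool(-1.3,25); t=grasp2tcp((532.7,-254.8,128.0),T)
q=t-T.apply([0,0,75])
plan(p,r,q,T,1); plan(p,r,t,T,10)
E
```

```text
[ 0.56  0.2  -0.11  2.15 -0.4   0.41 -0.8 ]
n 1 off [-0.4 -0.2  0.2] rot [-0.0006 -0.0011  0.0005]
n 10 off [-0.  -0.   7.5] rot [-0.0001 -0.0001  0.    ]
```

>>> drive_tool(claw=[1, 1, 1, 1, 1, 1, 1, 1, 1, 1, 1, 1], offset=[[0, 0, 7.5], [0, 0, 7.5], [0, 0, 7.5], [0, 0, 7.5], [0, 0, 7.5], [0, 0, 7.5], [0, 0, 7.5], [0, 0, 7.5], [0, 0, 7.5], [0, 0, 7.5], [0, 0, 0], [0, 0, 0]], delta_rot=[[0, 0, 0], [0, 0, 0], [0, 0, 0], [0, 0, 0], [0, 0, 0], [0, 0, 0], [0, 0, 0], [0, 0, 0], [0, 0, 0], [0, 0, 0], [0, 0, 0], [0, 0, 0]])

```text
time: 6.8
eef_pos: [541.1, -255.3, 110.8]
tcp_rot: [0.976, -0.011, 0.217, 0.002]
contact_force: [-0.3, -0.0, -0.5]
width: 1.001
grip_force: 0.0
```

```bash
python3 - <<'E'
from h import *
p,r,s=now()
print(s['joints'].round(2))
T=tool(-1.3,25); t=grasp2tcp((532.7,-254.8,128.0),T)
plan(p,r,t,T,1)
snap('wrist','pics/w3.png')
E
```

```text
[ 0.56  0.36 -0.16  2.14 -0.45  0.26 -0.76]
n 1 off [-0.4 -0.3 -0.2] rot [-0.0006 -0.0001 -0.    ]
```

View pics/w3.png

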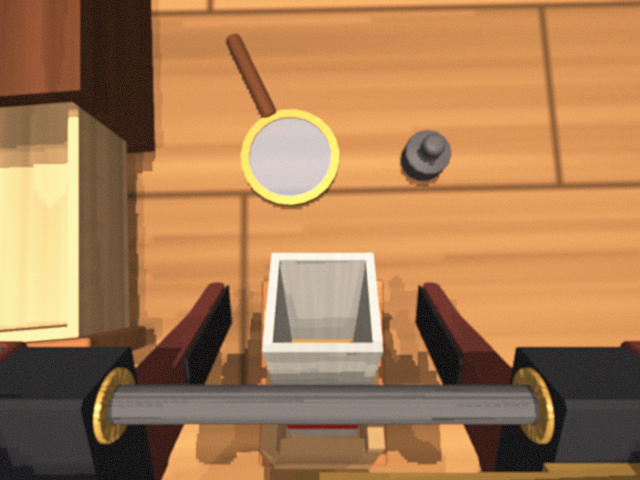

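The tin is centred between the fingers (mouth edges at columns 264 and 382), so I close and lift along its axis.

>>> drive_tool(claw=[-1, -1, -1, -1, -1, -1, -1, -1, -1, -1, -1, -1], offset=[[0, 0, 0], [0, 0, 0], [0, 0, 0], [0, 0, 0], [0, 0, 0], [0, 0, 0], [0, 0, 0], [0, 0, 0], [0, 0, 0], [0, 0, 0], [0, 0, 0], [0, 0, 0]], delta_rot=[[0, 0, 0], [0, 0, 0], [0, 0, 0], [0, 0, 0], [0, 0, 0], [0, 0, 0], [0, 0, 0], [0, 0, 0], [0, 0, 0], [0, 0, 0], [0, 0, 0], [0, 0, 0]])

```text
time: 8.05
eef_pos: [541.2, -255.2, 111.0]
tcp_rot: [0.976, -0.011, 0.217, 0.002]
contact_force: [-0.8, 0.9, 1.1]
width: 0.453
grip_force: 30.0
```

>>> drive_tool(claw=[-1, -1, -1, -1, -1, -1, -1, -1, -1, -1, -1, -1, -1, -1], offset=[[3.3, 0, -2.3], [6.6, 0, -4.6], [6.6, 0, -4.6], [6.6, 0, -4.6], [6.6, 0, -4.6], [6.6, 0, -4.6], [6.6, 0, -4.6], [6.6, 0, -4.6], [6.6, 0, -4.6], [6.6, 0, -4.6], [6.6, 0, -4.6], [6.6, 0, -4.6], [3.3, 0, -2.3], [0, 0, 0]], delta_rot=[[0, 0, 0], [0, 0, 0], [0, 0, 0], [0, 0, 0], [0, 0, 0], [0, 0, 0], [0, 0, 0], [0, 0, 0], [0, 0, 0], [0, 0, 0], [0, 0, 0], [0, 0, 0], [0, 0, 0], [0, 0, 0]])

```text
time: 9.45
eef_pos: [590.4, -256.5, 195.3]
tcp_rot: [0.976, -0.011, 0.217, 0.003]
contact_force: [-0.9, -1.2, -3.6]
width: 0.455
grip_force: 30.0
```

```bash
python3 - <<'E'
from h import *
p,r,s=now()
print(s['joints'].round(2),p,s['grip_force'])
# waypoint: above drawer, pitch -20 (tin 75 from vertical), then pour
A=tool(0,-15); ta=grasp2tcp((555,-15,175),A); plan(p,r,ta,A,18)
for P in (-45,-57):
    B=tool(0,P); tb=grasp2tcp((572,-15,97),B); plan(ta,A,tb,B,14); print(tb)
E
```

```text
[ 0.41  0.29 -0.02  1.99 -0.33  0.47 -0.94] [ 590.35959484 -256.45033812  195.32837725] 29.95052210011636
n 18 off [ -2.7 -13.4   1.9] rot [ 0.0001 -0.0389 -0.0012]
n 14 off [ 3.1 -0.   4.3] rot [ 0.     -0.0374  0.    ]
[558.56497116 -15.          83.56497116]
n 14 off [ 3.3 -0.   4. ] rot [ 0.     -0.0524  0.    ]
[556.06525921 -15.          86.65185833]
```

>>> drive_tool(claw=[-1, -1, -1, -1, -1, -1, -1, -1, -1, -1, -1, -1, -1, -1, -1, -1, -1, -1, -1, -1], offset=[[-2.7, -13.4, 1.9], [-2.7, -13.4, 1.9], [-2.7, -13.4, 1.9], [-2.7, -13.4, 1.9], [-2.7, -13.4, 1.9], [-2.7, -13.4, 1.9], [-2.7, -13.4, 1.9], [-2.7, -13.4, 1.9], [-2.7, -13.4, 1.9], [-2.7, -13.4, 1.9], [-2.7, -13.4, 1.9], [-2.7, -13.4, 1.9], [-2.7, -13.4, 1.9], [-2.7, -13.4, 1.9], [-2.7, -13.4, 1.9], [-2.7, -13.4, 1.9], [-2.7, -13.4, 1.9], [-2.7, -13.4, 1.9], [0, 0, 0], [0, 0, 0]], delta_rot=[[0, -0.0389, -0.0012], [0, -0.0389, -0.0012], [0, -0.0389, -0.0012], [0, -0.0389, -0.0012], [0, -0.0389, -0.0012], [0, -0.0389, -0.0012], [0, -0.0389, -0.0012], [0, -0.0389, -0.0012], [0, -0.0389, -0.0012], [0, -0.0389, -0.0012], [0, -0.0389, -0.0012], [0, -0.0389, -0.0012], [0, -0.0389, -0.0012], [0, -0.0389, -0.0012], [0, -0.0389, -0.0012], [0, -0.0389, -0.0012], [0, -0.0389, -0.0012], [0, -0.0389, -0.0012], [0, 0, 0], [0, 0, 0]])

```text
time: 11.45
eef_pos: [549.1, -15.2, 155.4]
tcp_rot: [0.991, -0.001, -0.131, 0.001]
contact_force: [-0.3, -0.5, -2.3]
width: 0.453
grip_force: 30.0
```

```bash
python3 - <<'E'
from h import *
p,r,s=now()
print(s['joints'].round(2),r.as_matrix()[:,2])
a=snap('scene','pics/sc2.png');b=snap('side','pics/sd2.png')
A=cv2.imread('pics/scene.png')
cv2.imwrite('pics/m2.png',np.hstack([cv2.resize(cv2.imread('pics/sc2.png')[150:390,200:440],(400,400)),cv2.resize(cv2.imread('pics/sd2.png')[120:360,230:470],(400,400))]))
B=tool(0,-40); tb=grasp2tcp((572,-15,97),B); plan(p,r,tb,B,12)
E
```

```text
[-0.12  0.49  0.06  1.73 -0.05  1.18 -1.61] [-0.25942672 -0.00150594 -0.96576162]
n 12 off [ 3.5 -0.   5.1] rot [ 0.0001 -0.0363 -0.0002]
```

View pics/m2.png

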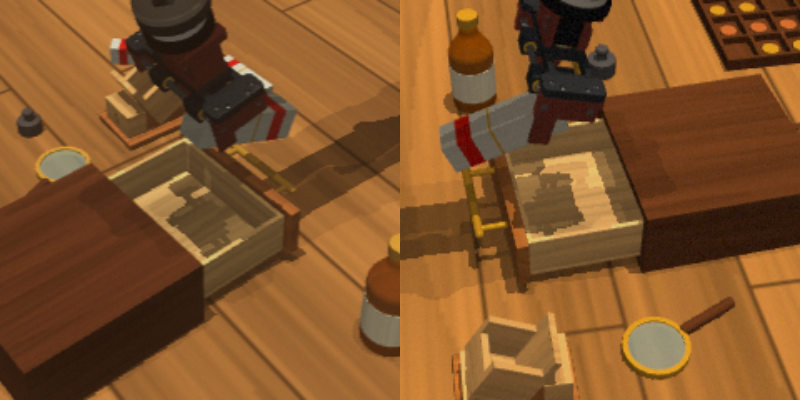

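The views show the tin held above the open drawer (red band at the bottom end, ~(465,140) in the right half), with the rack empty and the bystanders in place. I lower it, then tip further.

>>> drive_tool(claw=[-1, -1, -1, -1, -1, -1, -1, -1, -1, -1, -1, -1, -1], offset=[[3.5, 0, 5.1], [3.5, 0, 5.1], [3.5, 0, 5.1], [3.5, 0, 5.1], [3.5, 0, 5.1], [3.5, 0, 5.1], [3.5, 0, 5.1], [3.5, 0, 5.1], [3.5, 0, 5.1], [3.5, 0, 5.1], [3.5, 0, 5.1], [3.5, 0, 5.1], [0, 0, 0]], delta_rot=[[0, -0.0363, 0], [0, -0.0363, 0], [0, -0.0363, 0], [0, -0.0363, 0], [0, -0.0363, 0], [0, -0.0363, 0], [0, -0.0363, 0], [0, -0.0363, 0], [0, -0.0363, 0], [0, -0.0363, 0], [0, -0.0363, 0], [0, -0.0363, 0], [0, 0, 0]])

```text
time: 12.85
eef_pos: [558.8, -16.0, 81.6]
tcp_rot: [0.939, -0.002, -0.343, 0.001]
contact_force: [0.6, -0.4, -3.6]
width: 0.458
grip_force: 30.0
```

```bash
python3 - <<'E'
from h import *
p,r,s=now()
print(s['joints'].round(2),r.as_matrix()[:,2],p-r.apply([0,0,19]))
for P in(-56,-58):
    B=tool(0,P); tb=grasp2tcp((572,-15,97),B); plan(p,r,tb,B,10)
E
```

```text
[-0.1   0.86  0.06  1.41 -0.07  1.57 -1.59] [-6.44553760e-01 -1.22050068e-04 -7.64558981e-01] [571.01069749 -15.98112622  96.13965126]
n 10 off [-0.5 -0.1 -0.1] rot [-0.     -0.0277 -0.0003]
n 10 off [-0.6 -0.1 -0.1] rot [-0.     -0.0312 -0.0003]
```

>>> drive_tool(claw=[-1, -1, -1, -1, -1, -1, -1, -1, -1, -1, -1, -1, -1, -1, -1, -1, -1, -1], offset=[[-0.6, 0, -0.1], [-0.6, 0, -0.1], [-0.6, 0, -0.1], [-0.6, 0, -0.1], [-0.6, 0, -0.1], [-0.6, 0, -0.1], [-0.6, 0, -0.1], [-0.6, 0, -0.1], [-0.6, 0, -0.1], [-0.6, 0, -0.1], [0, 0, 0], [0, 0, 0], [0, 0, 0], [0, 0, 0], [0, 0, 0], [0, 0, 0], [0, 0, 0], [0, 0, 0]], delta_rot=[[0, -0.0312, 0], [0, -0.0312, 0], [0, -0.0312, 0], [0, -0.0312, 0], [0, -0.0312, 0], [0, -0.0312, 0], [0, -0.0312, 0], [0, -0.0312, 0], [0, -0.0312, 0], [0, -0.0312, 0], [0, 0, 0], [0, 0, 0], [0, 0, 0], [0, 0, 0], [0, 0, 0], [0, 0, 0], [0, 0, 0], [0, 0, 0]])

```text
time: 14.65
eef_pos: [555.7, -14.9, 87.9]
tcp_rot: [0.875, -0.001, -0.484, 0.0]
contact_force: [0.1, -0.1, -2.7]
width: 0.457
grip_force: 30.0
```

```bash
python3 - <<'E'
from h import *
p,r,s=now()
print(s['joints'].round(2),r.as_matrix()[:,2],p-r.apply([0,0,19]))
a=snap('scene','pics/sc3.png');b=snap('side','pics/sd3.png')
cv2.imwrite('pics/m3.png',np.hstack([cv2.resize(cv2.imread('pics/sc3.png')[200:350,240:390],(400,400)),cv2.resize(cv2.imread('pics/sd3.png')[160:310,255:405],(400,400))]))
E
```

```text
[-0.1   1.04  0.07  1.2  -0.09  1.91 -1.58] [-8.47443090e-01  3.34452528e-04 -5.30886143e-01] [571.7820249  -14.87864789  97.95068407]
```

View pics/m3.png

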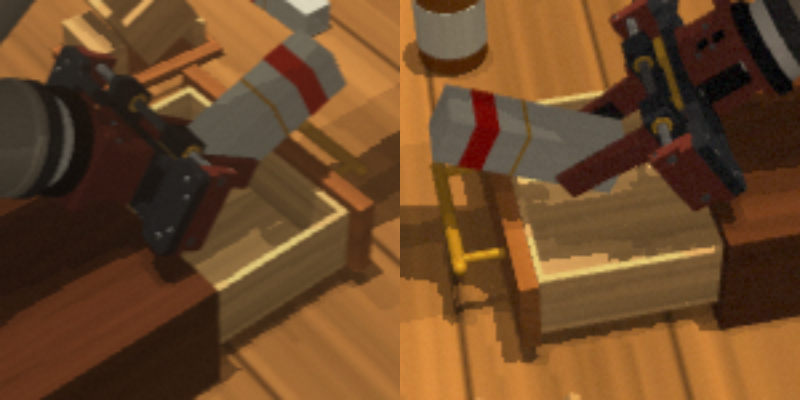

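```bash
python3 - <<'E'
from h import *
F=[]
for i in range(12):
    snap('wrist','pics/w4.png'); F.append(now()[2]['contact_force'])
print(np.mean(F,0),np.std(F,0))
E
```

```text
[ 0.04989555  0.08332421 -1.76423177] [0.27800839 0.4395884  0.58904427]
```

View pics/w4.png

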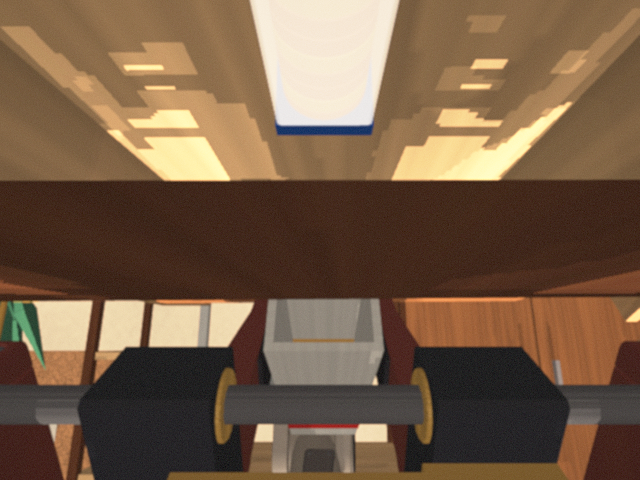

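The wrist view shows the coin tube with its blue cap at ~(325,130), lying on the drawer floor. The average load has dropped to 1.8 N, which is the empty tin's weight. I return to the rack the way I came.

```bash
python3 - <<'E'
from h import *
p,r,s=now()
A=tool(0,-15);a=np.array([549.1,-15.2,155.4]); plan(p,r,a,A,16)
B=tool(-1.3,25); plan(a,A,np.array([590.4,-256.5,195.3]),B,18)
E
```

```text
n 16 off [-3.   0.  -3.1] rot [ 0.      0.0468 -0.0001]
n 18 off [ 2.6 13.4 -2.1] rot [-0.0001  0.0388  0.0013]
```

>>> drive_tool(claw=[-1, -1, -1, -1, -1, -1, -1, -1, -1, -1, -1, -1, -1, -1, -1, -1, -1], offset=[[-3, 0, -3.1], [-3, 0, -3.1], [-3, 0, -3.1], [-3, 0, -3.1], [-3, 0, -3.1], [-3, 0, -3.1], [-3, 0, -3.1], [-3, 0, -3.1], [-3, 0, -3.1], [-3, 0, -3.1], [-3, 0, -3.1], [-3, 0, -3.1], [-3, 0, -3.1], [-3, 0, -3.1], [-3, 0, -3.1], [-3, 0, -3.1], [0, 0, 0]], delta_rot=[[0, 0.0468, 0], [0, 0.0468, 0], [0, 0.0468, 0], [0, 0.0468, 0], [0, 0.0468, 0], [0, 0.0468, 0], [0, 0.0468, 0], [0, 0.0468, 0], [0, 0.0468, 0], [0, 0.0468, 0], [0, 0.0468, 0], [0, 0.0468, 0], [0, 0.0468, 0], [0, 0.0468, 0], [0, 0.0468, 0], [0, 0.0468, 0], [0, 0, 0]])

```text
time: 17.05
eef_pos: [547.6, -15.0, 156.2]
tcp_rot: [0.991, -0.001, -0.13, 0.001]
contact_force: [-0.2, 0.4, -0.3]
width: 0.455
grip_force: 30.0
```

>>> drive_tool(claw=[-1, -1, -1, -1, -1, -1, -1, -1, -1, -1, -1, -1, -1, -1, -1, -1, -1, -1, -1, -1], offset=[[2.6, 13.4, -2.1], [2.6, 13.4, -2.1], [2.6, 13.4, -2.1], [2.6, 13.4, -2.1], [2.6, 13.4, -2.1], [2.6, 13.4, -2.1], [2.6, 13.4, -2.1], [2.6, 13.4, -2.1], [2.6, 13.4, -2.1], [2.6, 13.4, -2.1], [2.6, 13.4, -2.1], [2.6, 13.4, -2.1], [2.6, 13.4, -2.1], [2.6, 13.4, -2.1], [2.6, 13.4, -2.1], [2.6, 13.4, -2.1], [2.6, 13.4, -2.1], [2.6, 13.4, -2.1], [0, 0, 0], [0, 0, 0]], delta_rot=[[0, 0.0388, 0.0013], [0, 0.0388, 0.0013], [0, 0.0388, 0.0013], [0, 0.0388, 0.0013], [0, 0.0388, 0.0013], [0, 0.0388, 0.0013], [0, 0.0388, 0.0013], [0, 0.0388, 0.0013], [0, 0.0388, 0.0013], [0, 0.0388, 0.0013], [0, 0.0388, 0.0013], [0, 0.0388, 0.0013], [0, 0.0388, 0.0013], [0, 0.0388, 0.0013], [0, 0.0388, 0.0013], [0, 0.0388, 0.0013], [0, 0.0388, 0.0013], [0, 0.0388, 0.0013], [0, 0, 0], [0, 0, 0]])

```text
time: 19.05
eef_pos: [588.3, -256.2, 194.8]
tcp_rot: [0.976, -0.012, 0.215, 0.002]
contact_force: [0.3, -0.1, -1.6]
width: 0.455
grip_force: 30.0
```

```bash
python3 - <<'E'
from h import *
p,r,s=now()
print(p,s['joints'].round(2),s['width'])
B=tool(-1.3,25); plan(p,r,np.array([590.4,-256.5,195.3]),B,1)
g=np.array([541.2,-255.2,111.0]);n=np.array([49.2,-1.3,84.3])/97.6
plan(p,r,g+n*55,B,5)
a=snap('scene','pics/sc4.png');b=snap('side','pics/sd4.png')
cv2.imwrite('pics/m4.png',np.hstack([cv2.resize(cv2.imread('pics/sc4.png')[130:330,240:440],(400,400)),cv2.resize(cv2.imread('pics/sd4.png')[180:380,230:430],(400,400))]))
E
```

```text
[ 588.33720619 -256.16592937  194.82938879] [ 0.4   0.28 -0.01  2.   -0.33  0.48 -0.94] 0.45501847329262823
n 1 off [2.1 0.3 0.4] rot [-0.0008  0.0025 -0.0025]
n 5 off [-6.6  0.1  5. ] rot [-0.0002  0.0005 -0.0005]
```

View pics/m4.png

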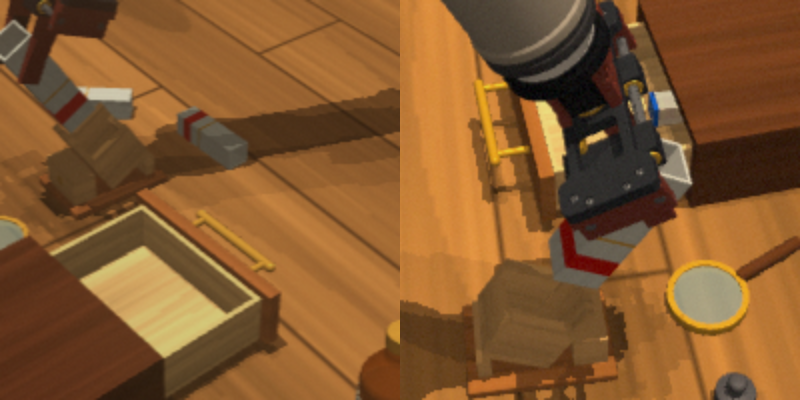

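The tin is aligned above the empty cradle, and the tube (blue cap at ~(653,105)) lies in the drawer. I insert in two stages.

>>> drive_tool(claw=[-1, -1, -1, -1, -1, -1], offset=[[-6.6, 0.1, 5], [-6.6, 0.1, 5], [-6.6, 0.1, 5], [-6.6, 0.1, 5], [-6.6, 0.1, 5], [0, 0, 0]], delta_rot=[[0, 0.0005, -0.0005], [0, 0.0005, -0.0005], [0, 0.0005, -0.0005], [0, 0.0005, -0.0005], [0, 0.0005, -0.0005], [0, 0, 0]])

```text
time: 19.75
eef_pos: [567.9, -256.4, 157.3]
tcp_rot: [0.976, -0.011, 0.217, 0.002]
contact_force: [-0.2, -0.2, -1.4]
width: 0.456
grip_force: 30.0
```

```bash
python3 - <<'E'
from h import *
p,r,s=now()
print(p,s['contact_force'])
B=tool(-1.3,25)
g=np.array([541.2,-255.2,111.0]);n=np.array([49.2,-1.3,84.3])/97.6
print((p-g)@n,p-g-n*((p-g)@n))
plan(p,r,g+n*2,B,9)
E
```

```text
[ 567.91335667 -256.40164425  157.29164595] [-0.22687495 -0.16614859 -1.40123146]
53.465625405261136 [-0.23857745 -0.48949964  0.11180762]
n 9 off [-4.7 -0.1  3.3] rot [-0. -0. -0.]
```

>>> drive_tool(claw=[-1, -1, -1, -1, -1, -1, -1, -1, -1, -1, -1], offset=[[-4.7, -0.1, 3.3], [-4.7, -0.1, 3.3], [-4.7, -0.1, 3.3], [-4.7, -0.1, 3.3], [-4.7, -0.1, 3.3], [-4.7, -0.1, 3.3], [-4.7, -0.1, 3.3], [-4.7, -0.1, 3.3], [-4.7, -0.1, 3.3], [0, 0, 0], [0, 0, 0]], delta_rot=[[0, 0, 0], [0, 0, 0], [0, 0, 0], [0, 0, 0], [0, 0, 0], [0, 0, 0], [0, 0, 0], [0, 0, 0], [0, 0, 0], [0, 0, 0], [0, 0, 0]])

```text
time: 20.85
eef_pos: [543.4, -255.7, 114.1]
tcp_rot: [0.976, -0.011, 0.218, 0.003]
contact_force: [-5.3, -1.0, 4.0]
width: 0.453
grip_force: 30.0
```

>>> drive_tool(claw=[-0.1, 0, 0.2, 0.6, 1, 1, 1, 1, 1, 1], offset=[[0, 0, 0], [0, 0, 0], [0, 0, 0], [0, 0, 0], [0, 0, 0], [0, 0, 0], [0, 0, 0], [0, 0, 0], [0, 0, 0], [0, 0, 0]], delta_rot=[[0, 0, 0], [0, 0, 0], [0, 0, 0], [0, 0, 0], [0, 0, 0], [0, 0, 0], [0, 0, 0], [0, 0, 0], [0, 0, 0], [0, 0, 0]])

```text
time: 21.85
eef_pos: [543.7, -255.0, 113.9]
tcp_rot: [0.976, -0.011, 0.218, 0.003]
contact_force: [1.3, 0.3, 0.1]
width: 0.999
grip_force: 0.0
```

>>> drive_tool(claw=[1, 1, 1, 1, 1, 1, 1, 1, 1, 1, 1, 1], offset=[[0, 0, -8], [0, 0, -8], [0, 0, -8], [0, 0, -8], [0, 0, -8], [0, 0, -8], [0, 0, -8], [0, 0, -8], [0, 0, -8], [0, 0, -8], [0, 0, -8], [0, 0, 0]], delta_rot=[[0, 0, 0], [0, 0, 0], [0, 0, 0], [0, 0, 0], [0, 0, 0], [0, 0, 0], [0, 0, 0], [0, 0, 0], [0, 0, 0], [0, 0, 0], [0, 0, 0], [0, 0, 0]])

```text
time: 23.05
eef_pos: [506.4, -254.5, 194.8]
tcp_rot: [0.976, -0.011, 0.218, 0.003]
contact_force: [-0.5, -0.2, 0.3]
width: 0.999
grip_force: 0.0
```

```bash
python3 - <<'E'
from h import *
import pickle
from ik import ik,sols
a,b=pickle.load(open('s0.pkl','rb'))
for s,pts in((a,[(340,238),(373,262)]),(b,[(272,221),(281,271)])):
    for q in pts: print(onz(s,q,57).round(0))
# brass mask of the handle in both images
for s,f,(y0,y1,x0,x1) in((a,'scene',(225,275,330,385)),(b,'side',(205,285,262,300))):
    im=cv2.imread(f'pics/{f}.png')[y0:y1,x0:x1]; h=cv2.cvtColor(im,cv2.COLOR_BGR2HSV)
    m=((h[...,0]>18)&(h[...,0]<32)&(h[...,1]>150)&(h[...,2]>110)).astype(np.uint8)
    n,l,st,_=cv2.connectedComponentsWithStats(m);k=1+st[1:,4].argmax();v,u=np.where(l==k)
    for i in(v.argmin(),v.argmax(),u.argmin(),u.argmax()): print(f,u[i]+x0,v[i]+y0,onz(s,(u[i]+x0,v[i]+y0),57).round(0))
p,r,s=now(); T=tool(0,0)
for x in(430,440,600): print(x,ik(np.array([x,-10,42]),T,s['joints'],.01),ik(np.array([x,-10,160]),T,s['joints'],.01)[1])
plan(p,r,np.array([432,-10,160]),T,18)
E
```

```text
[477. -76.  57.]
[468.  26.  57.]
[473.  34.  57.]
[ 478. -106.   57.]
scene 342 238 [473. -73.  57.]
scene 347 242 [473. -56.  57.]
scene 342 238 [473. -73.  57.]
scene 348 242 [471. -55.  57.]
side 269 220 [467.  38.  57.]
side 276 261 [471. -79.  57.]
side 267 221 [463.  35.  57.]
side 293 253 [506. -64.  57.]
430 (array([-0.25227244,  0.41267383,  0.16686618,  2.23711315, -0.13914007,
        0.50100044, -1.55093828]), np.float64(1.5593206251576817e-05)) 1.3082631050519726e-05
440 (array([-0.24896411,  0.42339994,  0.16680885,  2.21590873, -0.13978119,
        0.51166915, -1.54855119]), np.float64(1.5158678938868796e-05)) 1.2911521528593874e-05
600 (array([-0.20279349,  0.5998977 ,  0.16258706,  1.85973682, -0.14350591,
        0.69320303, -1.53149655]), np.float64(1.0259133913580345e-05)) 9.624013404441753e-06
n 18 off [ -4.7 -13.5   0.9] rot [ 0.0004 -0.0245 -0.0012]
```

>>> drive_tool(claw=[1, 1, 1, 0, -0.5, -1, -1, -1, -1, -1, -1, -1, -1, -1, -1, -1, -1, -1, -1], offset=[[-4.7, -13, 0.9], [-4.7, -13, 0.9], [-4.7, -13, 0.9], [-4.7, -13, 0.9], [-4.7, -13, 0.9], [-4.7, -13, 0.9], [-4.7, -13, 0.9], [-4.7, -13, 0.9], [-4.7, -13, 0.9], [-4.7, -13, 0.9], [-4.7, -13, 0.9], [-4.7, -13, 0.9], [-4.7, -13, 0.9], [-4.7, -13, 0.9], [-4.7, -13, 0.9], [-4.7, -13, 0.9], [-4.7, -13, 0.9], [-4.7, -13, 0.9], [0, 0, 0]], delta_rot=[[0, -0.0245, -0.0012], [0, -0.0245, -0.0012], [0, -0.0245, -0.0012], [0, -0.0245, -0.0012], [0, -0.0245, -0.0012], [0, -0.0245, -0.0012], [0, -0.0245, -0.0012], [0, -0.0245, -0.0012], [0, -0.0245, -0.0012], [0, -0.0245, -0.0012], [0, -0.0245, -0.0012], [0, -0.0245, -0.0012], [0, -0.0245, -0.0012], [0, -0.0245, -0.0012], [0, -0.0245, -0.0012], [0, -0.0245, -0.0012], [0, -0.0245, -0.0012], [0, -0.0245, -0.0012], [0, 0, 0]])

```text
time: 24.95
eef_pos: [431.2, -17.6, 157.7]
tcp_rot: [1.0, 0.001, -0.002, 0.002]
contact_force: [0.4, 0.3, 0.1]
width: 0.007
grip_force: 0.0
```

```bash
python3 - <<'E'
from h import *
import pickle
a,b=pickle.load(open('s0.pkl','rb'))
p,r,s=now(); T=tool(0,0); print(p)
plan(p,r,np.array([432,-20,45]),T,12)
c=snap('scene','pics/sc5.png')['image'];d=snap('side','pics/sd5.png')['image']
# tin in its rack: change against the first pictures, light metal rim pixels
for n,x,y,(y0,y1,x0,x1) in(('scene',a['image'],c,(160,240,255,330)),('side',b['image'],d,(280,380,255,350))):
    X=x[y0:y1,x0:x1];Y=y[y0:y1,x0:x1]
    print(n,(np.abs(X.astype(int)-Y).sum(2)>90).sum())
    for Z in(X,Y):
        h=cv2.cvtColor(Z,cv2.COLOR_RGB2HSV);m=(h[...,1]<60)&(h[...,2]>60); m[:,:]&=True
        v,u=np.where(m); 
        red=(h[...,1]>200)&((h[...,0]<4)|(h[...,0]>176));rv,ru=np.where(red)
        print(len(u),(u.mean()+x0).round(1),(v.mean()+y0).round(1),'red',len(ru),(ru.mean()+x0).round(1) if len(ru) else 0,(rv.mean()+y0).round(1) if len(ru) else 0)
    s_,_=cv2.phaseCorrelate(*[np.float32(cv2.cvtColor(Z[:60],cv2.COLOR_RGB2GRAY)) for Z in(X,Y)]);print('shift',s_)
E
```

```text
[431.22401268 -17.60306487 157.73072777]
n 12 off [0.1 0.2 9.4] rot [0.0004 0.0003 0.0001]
scene 28
334 286.2 179.1 red 0 0 0
335 287.8 179.7 red 0 0 0
shift (0.37371659122062084, -0.019459944455061162)
side 81
1722 315.9 312.2 red 50 286.6 329.2
1729 316.0 312.7 red 45 286.6 329.4
shift (0.06541685890817206, 0.2987581592660078)
```

The tin is back within about 0.4 px of its first picture. Next I lower and push the drawer shut by its handle.

>>> drive_tool(claw=[-1, -1, -1, -1, -1, -1, -1, -1, -1, -1, -1, -1, -1, -1, -1], offset=[[0, 0.2, 9.4], [0, 0.2, 9.4], [0, 0.2, 9.4], [0, 0.2, 9.4], [0, 0.2, 9.4], [0, 0.2, 9.4], [0, 0.2, 9.4], [0, 0.2, 9.4], [0, 0.2, 9.4], [0, 0.2, 9.4], [0, 0.2, 9.4], [0, 0.2, 9.4], [8, 0, 0], [8, 0, 0], [0, 0, 0]], delta_rot=[[0, 0, 0], [0, 0, 0], [0, 0, 0], [0, 0, 0], [0, 0, 0], [0, 0, 0], [0, 0, 0], [0, 0, 0], [0, 0, 0], [0, 0, 0], [0, 0, 0], [0, 0, 0], [0, 0, 0], [0, 0, 0], [0, 0, 0]])

```text
time: 26.55
eef_pos: [449.2, -22.1, 45.6]
tcp_rot: [1.0, -0.001, 0.0, 0.002]
contact_force: [0.4, -0.8, -0.3]
width: 0.004
grip_force: 0.0
```

>>> drive_tool(claw=[-1, -1, -1, -1, -1, -1, -1, -1, -1, -1, -1, -1, -1, -1, -1, -1, -1, -1, -1, -1], offset=[[6, 0, 0], [6, 0, 0], [6, 0, 0], [7, 0, 0], [7, 0, 0], [7, 0, 0], [7, 0, 0], [7, 0, 0], [7, 0, 0], [7, 0, 0], [7, 0, 0], [7, 0, 0], [7, 0, 0], [7, 0, 0], [7, 0, 0], [7, 0, 0], [7, 0, 0], [7, 0, 0], [6, 0, 0], [0, 0, 0]], delta_rot=[[0, 0, 0], [0, 0, 0], [0, 0, 0], [0, 0, 0], [0, 0, 0], [0, 0, 0], [0, 0, 0], [0, 0, 0], [0, 0, 0], [0, 0, 0], [0, 0, 0], [0, 0, 0], [0, 0, 0], [0, 0, 0], [0, 0, 0], [0, 0, 0], [0, 0, 0], [0, 0, 0], [0, 0, 0], [0, 0, 0]])

```text
time: 28.55
eef_pos: [577.3, -22.6, 45.0]
tcp_rot: [1.0, -0.001, -0.0, 0.003]
contact_force: [-0.2, 0.2, -0.2]
width: 0.005
grip_force: 0.0
```

>>> drive_tool(claw=[-1, -1, -1, -1, -1, -1], offset=[[4, 0, 0], [4, 0, 0], [4, 0, 0], [3, 0, 0], [3, 0, 0], [0, 0, 0]], delta_rot=[[0, 0, 0], [0, 0, 0], [0, 0, 0], [0, 0, 0], [0, 0, 0], [0, 0, 0]])

```text
time: 29.15
eef_pos: [587.8, -22.6, 43.9]
tcp_rot: [1.0, -0.0, -0.008, 0.003]
contact_force: [-17.9, 0.9, 13.0]
width: 0.004
grip_force: 8.6
```

The force rose to 18 N at the stop, so I back off and check the drawer gap.

>>> drive_tool(claw=[-1, -1, -1, -1, -1, -1, -1, -1, -1, -1, -1, -1, -1, -1, -1, -1], offset=[[-6, 0, 0], [-10, 0, 0], [-15, 0, 0], [-20, 0, 0], [-20, 0, 0], [-20, 0, 0], [-20, 0, 0], [0, 0, -10], [0, 0, -15], [0, 0, -15], [0, 0, -15], [0, 0, -15], [0, 0, -15], [0, 0, -15], [0, 0, -15], [0, 0, 0]], delta_rot=[[0, 0, 0], [0, 0, 0], [0, 0, 0], [0, 0, 0], [0, 0, 0], [0, 0, 0], [0, 0, 0], [0, 0, 0], [0, 0, 0], [0, 0, 0], [0, 0, 0], [0, 0, 0], [0, 0, 0], [0, 0, 0], [0, 0, 0], [0, 0, 0]])

```text
time: 30.75
eef_pos: [486.0, -21.7, 162.8]
tcp_rot: [1.0, -0.001, 0.002, 0.002]
contact_force: [-0.1, 0.1, 0.5]
width: 0.007
grip_force: 0.0
```

```bash
python3 - <<'E'
from h import *
p,r,s=now(); print(p)
a=snap('scene','pics/sc6.png');b=snap('side','pics/sd6.png')
for s,f,(y0,y1,x0,x1) in((a,'sc6',(235,345,240,345)),(b,'sd6',(175,280,300,372)),):
    im=cv2.imread(f'pics/{f}.png')[y0:y1,x0:x1]; h=cv2.cvtColor(im,cv2.COLOR_BGR2HSV)
    m=((h[...,0]>18)&(h[...,0]<32)&(h[...,1]>150)&(h[...,2]>110)).astype(np.uint8)
    n,l,st,_=cv2.connectedComponentsWithStats(m)
    for k in np.argsort(-st[1:,4])[:2]+1:
        v,u=np.where(l==k)
        print(f,st[k,4])
        for i in(v.argmin(),v.argmax(),u.argmin(),u.argmax()): print('  ',u[i]+x0,v[i]+y0,onz(s,(u[i]+x0,v[i]+y0),57).round(0))
# scan: brightness along the side view row across panel/cabinet seam
g=cv2.imread('pics/sd6.png')
for row in(205,225): print(row,[tuple(int(c) for c in g[row,x]) for x in range(334,372,2)])
for row in(205,225): print([onz(b,(x,row),90)[0].round(0) for x in(334,350,371)])
E
```

```text
[485.99879586 -21.66113257 162.81410702]
sc6 51
   311 281 [604.  -4.  57.]
   313 295 [623.  30.  57.]
   311 281 [604.  -4.  57.]
   325 292 [599.  37.  57.]
sc6 48
   290 262 [607. -76.  57.]
   309 279 [604. -11.  57.]
   290 262 [607. -76.  57.]
   310 279 [602. -10.  57.]
sd6 257
   332 210 [604.  46.  57.]
   344 250 [607. -73.  57.]
   330 212 [598.  40.  57.]
   360 242 [643. -56.  57.]
sd6 1
   354 199 [658.  73.  57.]
   354 199 [658.  73.  57.]
   354 199 [658.  73.  57.]
   354 199 [658.  73.  57.]
205 [(44, 103, 161), (30, 72, 117), (46, 108, 170), (50, 111, 173), (21, 46, 83), (11, 33, 63), (11, 35, 61), (17, 36, 67), (41, 90, 156), (39, 102, 179), (41, 108, 189), (46, 110, 190), (8, 19, 35), (26, 55, 105), (27, 60, 107), (32, 60, 109), (27, 59, 113), (23, 57, 113), (23, 60, 113)]
225 [(19, 87, 129), (24, 144, 213), (28, 150, 217), (24, 56, 88), (21, 55, 85), (34, 71, 109), (27, 62, 95), (23, 41, 70), (20, 40, 68), (15, 40, 70), (21, 41, 68), (14, 37, 67), (33, 83, 147), (44, 106, 184), (50, 112, 193), (32, 78, 130), (6, 21, 41), (30, 57, 105), (25, 58, 106)]
[np.float64(604.0), np.float64(637.0), np.float64(680.0)]
[np.float64(594.0), np.float64(625.0), np.float64(666.0)]
```

The handle moved about 136 mm and the stop was hard. I push once more to confirm it is shut.

>>> drive_tool(claw=[-1, -1, -1, -1, -1, -1, -1, -1, -1, -1, -1, -1, -1, -1, -1, -1, -1, -1, -1, -1], offset=[[0, 0, 15], [0, 0, 15], [0, 0, 15], [0, 0, 15], [0, 0, 15], [0, 0, 15], [0, 0, 15], [0, 0, 12], [15, 0, 0], [15, 0, 0], [15, 0, 0], [15, 0, 0], [15, 0, 0], [10, 0, 0], [8, 0, 0], [4, 0, 0], [4, 0, 0], [4, 0, 0], [3, 0, 0], [0, 0, 0]], delta_rot=[[0, 0, 0], [0, 0, 0], [0, 0, 0], [0, 0, 0], [0, 0, 0], [0, 0, 0], [0, 0, 0], [0, 0, 0], [0, 0, 0], [0, 0, 0], [0, 0, 0], [0, 0, 0], [0, 0, 0], [0, 0, 0], [0, 0, 0], [0, 0, 0], [0, 0, 0], [0, 0, 0], [0, 0, 0], [0, 0, 0]])

```text
time: 32.85
eef_pos: [587.6, -22.6, 42.2]
tcp_rot: [1.0, -0.0, -0.005, 0.003]
contact_force: [-8.0, 0.7, 6.1]
width: 0.006
grip_force: 4.0
```

It stops at the same place (587.6 mm), so the drawer is shut. I retreat and hand in.

>>> drive_tool(claw=[-1, -1, -1, -1, -1, -1, -1, -1, -1, -1, -1, -1, -1, -1], offset=[[-6, 0, 0], [-10, 0, 0], [-15, 0, 0], [-20, 0, 0], [-20, 0, 0], [-20, 0, 0], [0, 0, -10], [0, 0, -15], [0, 0, -15], [0, 0, -15], [0, 0, -15], [0, 0, -15], [0, 0, 0], [0, 0, 0]], delta_rot=[[0, 0, 0], [0, 0, 0], [0, 0, 0], [0, 0, 0], [0, 0, 0], [0, 0, 0], [0, 0, 0], [0, 0, 0], [0, 0, 0], [0, 0, 0], [0, 0, 0], [0, 0, 0], [0, 0, 0], [0, 0, 0]])

```text
time: 34.25
eef_pos: [500.9, -21.9, 128.5]
tcp_rot: [1.0, -0.001, -0.0, 0.003]
contact_force: [-0.6, 0.6, -0.2]
width: 0.005
grip_force: 0.0
```

```bash
python3 -c "
from workcell import job
print(job.finish_job())"
```

```text
the job is handed in; nothing more can be done
None
```

I handed the job in at about 34 s and no verdict came back: the coin tube is in the drawer, the drawer is pushed to a hard stop (the same point on two pushes), and the tin is back in its rack within about half a pixel of its first picture.

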